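Mark the high spot of a moulded disc on the run-out stand

TASK

Take the crank handle lightly and turn the clamped disc slowly, feel for the one place where its rim pushes the spring pointer back furthest, and stop and let go with the top of that high spot right at the pointer. Then press the marking plunger on top of the pointer post gently all the way down and let it spring back. Leave the disc standing there, never press the plunger with any other part of the rim at the pointer, and do not disturb the things lying around.

Things in the scene. Friction and masses are not known exactly. Their poses are not given: they have to be found in the camera images.
- base: Fixed cast base of the run-out stand, a 150 x 150 mm plate 12 mm thick on the bench. Its origin is on the bench exactly under the vertical axis of the turntable; its z is up and its y points along the bench from the axis to the pointer.
- turntable: Turning part of the stand: flange, clamp nut and crank arm. Origin on the turning axis, 35 mm above the bench; z up, x points along the crank arm to the handle. It turns either way without end, with an even drag of about 0.09 N m (2 N at the handle) on the plain rim. Never turn it faster than once in two seconds.
- disc_centre (a point): Middle of the brown moulded disc, on the turning axis: 150 mm in diameter, 45 to 63 mm above the bench, clamped to the turntable at an unknown angle, no slip. Its rim is round but for one slight swelling, the high spot, 2.5 mm proud at its top and ending 12 degrees either side of it. Let go within 5 degrees of the top, the disc stays by its drag; well further out it is pushed off.
- crank_handle (a point): Centre of the upright black crank handle, a cylinder 18 mm in diameter and 45 mm tall (74 to 119 mm above the bench), 50 mm from the turning axis, free to spin on its pin. The crank arm below it reaches up to 73 mm above the bench. Grip it with 10 to 30 N per finger: the forces of both fingers on it, added up, must stay under 80 N.
- gauge: Grey pointer post, 50 x 54 mm, 78 mm tall, fixed, with the spring pointer in its front and the marking plunger on top. Origin on the bench 125 mm from the turning axis, its y pointing away from the axis. It must not be pressed with more than 25 N.
- pointer (a point): Where the round steel tip (10 mm) of the spring pointer meets the plain rim, 75 mm from the axis towards the post, 53 mm above the bench. It presses with 6 N, 12.6 N at the top of the high spot. Climbing the swelling, the turning force at the handle rises by some 4 N over the plain rim's; past the top it falls some 3 N below it, then it is plain again: the top is midway.
- marker_top (a point): Middle of the top face of the marking plunger, a black upright button 26 mm in diameter on the pointer post, 139 mm from the turning axis, 100 mm above the bench when up. It moves 6 mm straight down and takes 5 N to push fully down.
- marker (a joint): Travel of the marking plunger in m: 0 up, 0.006 fully down.
- tray: Bystander: fixed black tray 300 x 240 x 50 mm with two finished parts lying in it. Origin under its centre.
- part0: Bystander: loose moulded part of grey and brown plastic, about 128 x 52 x 24 mm, lying in the tray. Origin under it.
- part1: Bystander: a second such part in the tray.
- jar: Bystander: amber glass jar, 64 mm in diameter, 85 mm tall. Origin under its centre.
- brush: Bystander: brush 190 mm long lying on the bench, about 30 mm high.

How it is judged (in metres and radians):
On the way, in this order (a step that is already met when the one before it is completed fails the run):
1. the disc stands still with its high spot at the pointer and the crank has been let go (contact force between gauge and turntable above 11.2 N and angular speed of turntable below 0.1 rad/s and contact force between each of the arm, the fingers and turntable below 0.1 N), for 0.3 s.
2. the marking plunger is pressed down with the high spot at the pointer (value of joint marker above 0.0048 m and contact force between gauge and turntable above 11.2 N), for 0.05 s.
At the end, for the whole second after the job is handed in: The disc is at rest with its high spot at the pointer (the pointer bears on the rim with more than 11.2 N, that is within about 5 degrees of the top), and the marking plunger, having been pressed there, is up again (contact force between gauge and turntable above 11.2 N and angular speed of turntable below 0.1 rad/s and value of joint marker below 0.0015 m); the robot touches nothing.
It fails at once if the marking plunger is pressed while the high spot is not at the pointer (value of joint marker above 0.003 m and not (contact force between gauge and turntable above 11.2 N)).
It fails at once if the pointer post or plunger is pressed with more than 25 N (contact force between any of the fingers, the arm and gauge above 25 N).
It fails at once if the crank is loaded with more than 80 N, both fingers' grip added up (contact force between any of the fingers, the arm and turntable above 80 N).
It fails at once if the disc is spun faster than a turn in two seconds (angular speed of turntable above 3.3 rad/s).
It fails at once if a bystander is moved by more than 15 mm (distance of any of part0, part1, jar, brush from where it was at the start of the episode above 0.015 m).
It also fails if it takes over 72 s, if anything falls off the work surface, if the arm or the gripper's body presses on something with over 40 N, if the wrist force passes 120 N, or if a joint passes its speed limit or range.

ROBOT

A 6-joint arm with a two-finger parallel gripper is mounted at the origin on the work surface. World frame = base frame: x ahead of the robot, y to its left, z up, the work surface at z = 0. Lengths are in mm, angles in rad, forces in N, time in s.
With the tool pointing down it reaches from about 350 to 875 mm from the base axis. Payload 4.2 kg.
Tool frame: the origin (TCP) lies on the mounting face of the last link; the fingertips stand 182 mm ahead of it and the grasp point (between the pads) lies ctrl.tcp_to_grasp ahead of it (ctrl.tcp_to_grasp is the distance from the TCP to the grasp point, in mm); z points along the fingers, y is the direction in which the jaws open and shut (so a half turn about z gives the same grasp; the last joint's range is limited). The gripper opens to 87 mm and grips with 3 to 60 N. Pads are 19 mm wide; open, the fingers measure 117 mm over their backs; the gripper's body (75 mm by 190 mm) begins 51 mm behind the grasp point.
Start: joints at [-1.021, 0.385, 0.008, 0, -1.194, -0.259], TCP at [179.216, -598.733, 404.75] pointing down, gripper open.
Joint ranges: [-3.14, 3.14], [-1.21, 2.06], [-1.07, 1.41], [-3.16, 2.05], [-2.99, -0.16], [-3.1, 3.1]. Speed limits (rad/s): [2.79, 2.79, 3.14, 3.14, 3.14, 3.14].

INTERFACE

Orientations are given as a unit quaternion [w, x, y, z].
In Python, from cell import ctrl gives the robot as it stands.
- The arm moves only by the tool send_rows, never from a script. Its arguments are lists of equal length, an entry for each row: "fingers": the finger opening in m, from 0 to 0.087; "travel": the shift along the tool's x, y, z in m, a list of three; "twist": the turn about the tool's z in rad. A call has 1 to 10 rows; each row is the pose to reach, as a shift and turn from the pose measured when the call began, along the tool's axes at that moment; what a row does not reach only later rows make up. A row lasts 1/12 s, in which the tool goes at most 41.7 mm and 7.16 degrees, less where a joint would pass 70% of its speed; a pose out of reach is approached as far as the arm can. A call with a gripper value outside its range is refused whole. The fingers move at their own pace and stop on an object; "squeeze" is the grip in N (left out, the last holds). Time passes only in rows, so rows that repeat a pose let the fingers close. It gives the time, the measured TCP pose, the force and the opening at its end, in the units of the state.
- ctrl.get_obs(): the state, without advancing time (a new reading comes with each control period).
- ctrl.read_camera(name): name is "side" or "top"; returns the picture (480x640x3 uint8, red, green, blue); there is no depth.
- ctrl.camera_params(name): a dict with "vertical_fov" (degrees; the focal length in pixels is half the picture's height over the tangent of half this angle, whatever the lens; pixels are square), "cx", "cy" (the principal point, pixels), "k1" (the pictures are not rectified: a ray, as slopes to the right and down, at radius r is drawn at 1 + k1 r^2 times it, then the intrinsics apply), "position" and "orientation" of the camera in the world. Camera axes: x right, y up, looking along -z (the intrinsics and any distortion apply to the point x, -y, -z); pixel columns grow to the right and rows downward; lengths in mm; the calibration is good to about 2 mm. A picture is of the moment at which its call begins. camera_params takes no time and is no camera call.
- ctrl.close_job(): hands the job in, once; it reports no verdict.
The state is a dict: "time_s": time; "joint_pos": joint angles; "joint_velocities": joint speeds; "effort": joint torques, N m; "tcp_pos": TCP position; "eef_rot": TCP orientation; "ft_force": force on the tool from outside, world axes, zero at the start; "ft_torque": the same for the moment, N m; "gripper_width": finger opening in mm.
Only numpy, scipy, OpenCV 4.12 (cv2) and the standard library are available. Lean on these libraries where they do the work, as an engineer would, in place of code of your own. Each camera call takes 0.05 s, during which the arm holds its last target. There are 200 camera calls.

## Working session

There is one attempt and no reset: what is moved stays moved. The work goes in short steps, Python scripts to look and compute and a tool call to move; the robot and the scene stay as the last step left them, time stands still between calls to the robot, and variables do not carry over. Pictures are saved under pics/ and viewed, about 8 in all and at most 12, crops included, and the job is handed in when it is done.

Besides the shell and the picture viewer there is one more tool, called after "Emit:" by a JSON object that holds its "fn" and its "kwargs", one argument or row to a line. send_rows: Moves the arm, as the interface text tells. Its arguments: {"type":"object","properties":{"fingers":{"type":"array"},"travel":{"type":"array"},"twist":{"type":"array"},"squeeze":{"type":"number"}},"required":["fingers","travel","twist"]}

```bash
ls; mkdir -p pics; python3 - <<'E'
from cell import ctrl
import cv2
o=ctrl.get_obs(); print({k:o[k] for k in('time_s','tcp_pos','eef_rot','ft_force','gripper_width')},ctrl.tcp_to_grasp)
for n in('side','top'):
    print(n,ctrl.camera_params(n)); cv2.imwrite(f'pics/{n}0.png',ctrl.read_camera(n)[:,:,::-1])
E
```

```text
pics
{'time_s': 0.0, 'tcp_pos': array([ 179.17810503, -598.54138769,  403.66317964]), 'eef_rot': array([-1.98745373e-04, -1.44802131e-01,  9.89460032e-01,  1.07140394e-03]), 'ft_force': array([-0.69851072,  0.00574233, -0.988181  ]), 'gripper_width': 86.90854623330259} 163.5
side {'vertical_fov': 51.16038624603818, 'cx': 324.86642949755736, 'cy': 240.20929471200458, 'k1': -0.014517147201075319, 'position': array([358.89488773, 611.12688762, 881.96429827]), 'orientation': array([-0.12192041, -0.0461285 ,  0.33574824,  0.93288836])}
top {'vertical_fov': 49.70943481659047, 'cx': 316.5027073907359, 'cy': 238.36001058014466, 'k1': -0.09079506993223907, 'position': array([ 433.54871835,  -36.36293707, 1324.04776362]), 'orientation': array([ 0.70733455,  0.040483  , -0.02408134, -0.70530777])}
```

View pics/top0.png

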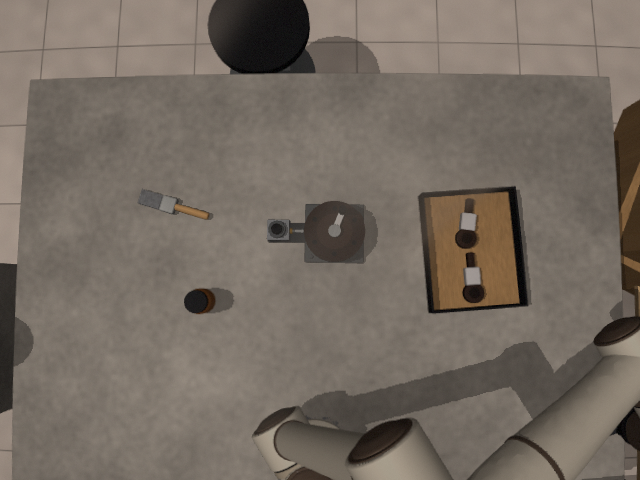

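View pics/side0.png

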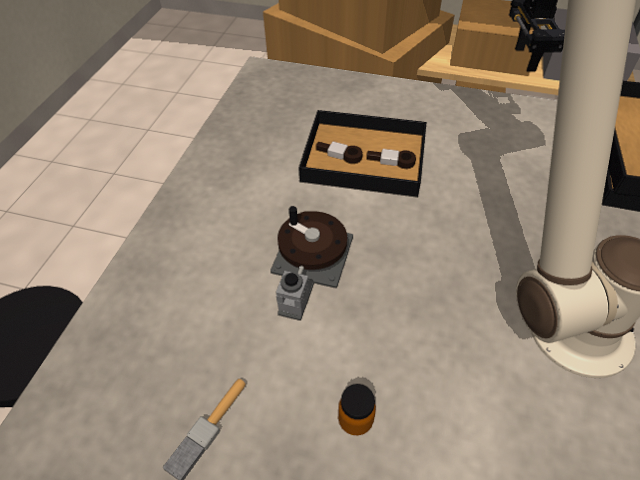

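Top view: disc hub near (335,230), post and plunger near (278,230), handle near (341,213). Side view: handle at (293,215), plunger at (291,281), hub at (312,235).

```bash
cat > h.py <<'E'
import numpy as np, cv2
from cell import ctrl
from scipy.spatial.transform import Rotation as R
def Rq(q): return R.from_quat(np.r_[q[1:],q[0]])
def ray(n,u,v):
    p=ctrl.camera_params(n); f=240/np.tan(np.radians(p['vertical_fov']/2))
    K=np.array([[f,0,p['cx']],[0,f,p['cy']],[0,0,1.]])
    x,y=cv2.undistortPoints(np.array([[[u,v]]],float),K,np.array([p['k1'],0,0,0.]))[0,0]
    return p['position'],Rq(p['orientation']).apply([x,-y,-1])
def onz(n,u,v,z):
    o,d=ray(n,u,v); return o+d*(z-o[2])/d[2]
def tri(u1,v1,u2,v2):
    (a,d),(b,e)=ray('side',u1,v1),ray('top',u2,v2)
    s=np.linalg.lstsq(np.c_[d,-e],b-a,rcond=None)[0]; P,Q=a+s[0]*d,b+s[1]*e
    return (P+Q)/2,np.linalg.norm(P-Q)
E
python3 - <<'E'
from h import *
a=cv2.imread('pics/top0.png')[185:280,255:385]; b=cv2.imread('pics/side0.png')[195:325,260:365]
a=cv2.resize(a,None,fx=3.5,fy=3.5,interpolation=2); b=cv2.resize(b,None,fx=3.2,fy=3.2,interpolation=2)
c=np.zeros((420,800,3),np.uint8); c[:a.shape[0],:a.shape[1]]=a; c[:b.shape[0],460:460+b.shape[1]]=b[:,:340]
cv2.imwrite('pics/z.png',c)
print(onz('top',335,230,78),onz('top',278,230,100),onz('side',291,277,100))
E
```

```text
[568.03811853 -51.8518863   78.        ] [565.47646777  84.09904109 100.        ] [568.33786378  91.23352289 100.        ]
```

View pics/z.png

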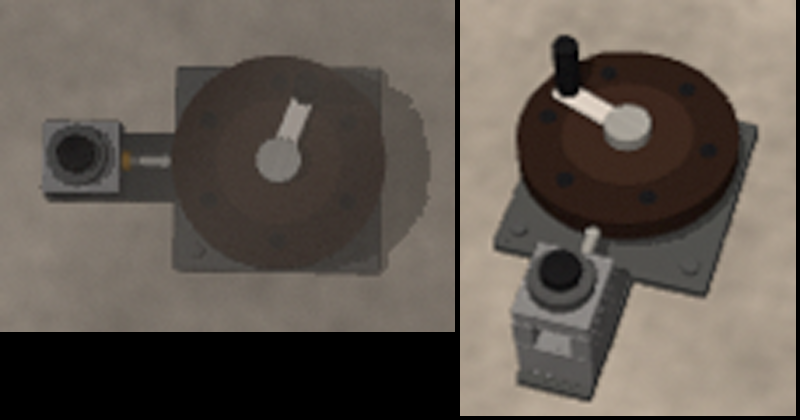

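The zoom shows disc centre (279,162), hub (278,159), crank arm end (300,102) and plunger (75,154) on the left (3.5x). On the right (3.2x), handle top is (566,42), handle foot (568,90), hub top (628,122) and plunger top (561,270).

```bash
python3 - <<'E'
from h import *
T=lambda u,v,z:onz('top',255+u/3.5,185+v/3.5,z).round(1)
S=lambda u,v,z:onz('side',260+(u-460)/3.2,195+v/3.2,z).round(1)
print('disc',T(279,162,63),'hub T',T(278,159,80),'hub S',S(628,122,80))
print('armend',T(300,102,73),'hT',S(566,43,119),'hB',S(568,90,76))
print('pl',T(75,154,100),S(561,270,100))
# base plate corners, top view z=12
print('plate',T(177,67,12),T(384,67,12),T(384,270,12),T(174,270,12))
o=ctrl.get_obs();print(Rq(o['eef_rot']).as_matrix().round(3))
E
```

```text
disc [566.5 -51.3  63. ] hub T [566.8 -50.4  80. ] hub S [563.9 -41.4  80. ]
armend [607.4 -65.8  73. ] hT [611.5 -64.4 119. ] hB [611.6 -61.5  76. ]
pl [567.9  87.9 100. ] [565.6  96.2 100. ]
plate [641.7  22.7  12. ] [ 641.8 -128.6   12. ] [ 493.5 -127.9   12. ] [493.1  24.   12. ]
[[-0.958 -0.287 -0.001]
 [-0.287  0.958  0.002]
 [ 0.     0.002 -1.   ]]
```

```bash
python3 - <<'E'
from h import *
a=cv2.imread('pics/top0.png')[200:262,255:370]
a=cv2.LUT(a,np.clip(np.arange(256)*3.2-60,0,255).astype(np.uint8))
cv2.imwrite('pics/zt.png',cv2.resize(a,None,fx=6,fy=6,interpolation=cv2.INTER_CUBIC))
E
```

```text
(no output)
```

View pics/zt.png

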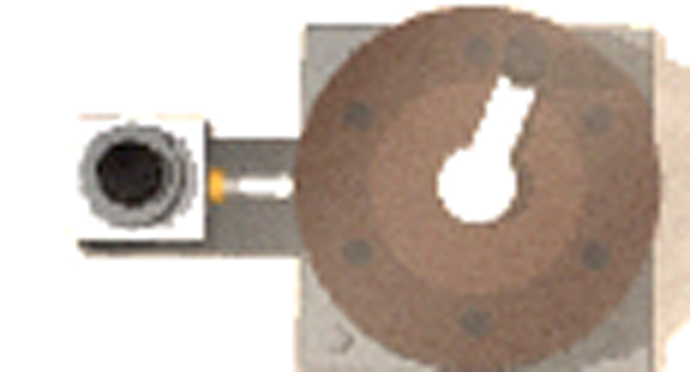

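Emit:
{"fn": "send_rows", "kwargs": {
  "fingers": [0.087,0.087,0.087,0.087,0.087,0.087,0.087,0.087,0.087,0.087],
  "travel": [
    [-0.0284,0.019,0],
    [-0.0568,0.038,0],
    [-0.085,0.057,0],
    [-0.1135,0.076,0],
    [-0.142,0.095,0],
    [-0.17,0.1145,0],
    [-0.199,0.1335,0],
    [-0.227,0.1525,0],
    [-0.2555,0.172,0],
    [-0.284,0.191,0]
  ],
  "twist": [0,0,0,0,0,0,0,0,0,0],
  "squeeze": 15
}}

```text
time_s: 0.93
tcp_pos: [397.1, -332.6, 403.8]
eef_rot: [-0.0, -0.145, 0.989, 0.001]
ft_force: [1.5, 0.1, 0.7]
gripper_width: 87.1
```

In the enhanced top view, the handle top is at (525,55), hub (477,183) and plunger (130,175) (6x zoom).

```bash
python3 - <<'E'
from h import *
Z=lambda u,v,z:onz('top',255+u/6,200+v/6,z).round(1)
print(Z(525,55,119),Z(477,187,63),Z(477,183,85),Z(130,175,100),Z(292,185,57))
o=ctrl.get_obs();Rm=Rq(o['eef_rot']);print(Rm.inv().apply(np.array([612.5,-68,330])-o['tcp_pos']))
E
```

```text
[612.8 -68.9 119. ] [566.8 -50.8  63. ] [566.1 -50.6  85. ] [567.5  87.3 100. ] [568.1  25.   57. ]
[-282.1847601   191.62417701   74.20096512]
```

Emit:
{"fn": "send_rows", "kwargs": {
  "fingers": [0.087,0.087,0.087,0.087,0.087,0.087,0.087,0.087,0.087,0.087],
  "travel": [
    [-0.0315,0.0213,0.005],
    [-0.063,0.0426,0.01],
    [-0.0945,0.064,0.02],
    [-0.126,0.085,0.03],
    [-0.157,0.1065,0.04],
    [-0.188,0.128,0.05],
    [-0.22,0.149,0.06],
    [-0.251,0.1705,0.07],
    [-0.2825,0.192,0.074],
    [-0.2825,0.192,0.074]
  ],
  "twist": [0,0.04,0.08,0.12,0.16,0.2,0.24,0.27,0.291,0.291]
}}

```text
time_s: 1.77
tcp_pos: [615.8, -63.0, 327.9]
eef_rot: [-0.001, -0.002, 1.0, 0.001]
ft_force: [0.8, -0.9, 0.6]
gripper_width: 87.6
```

```bash
python3 - <<'E'
from h import *
o=ctrl.get_obs();Rm=Rq(o['eef_rot']);print(o['time_s'],o['tcp_pos'],o['ft_force'],Rm.as_matrix().round(3));print(Rm.inv().apply(np.array([612.8,-69,269.5])-o['tcp_pos']))
E
```

```text
1.7667 [615.80825929 -62.98948169 327.86144581] [ 0.75570451 -0.85417461  0.62521876] [[-1.    -0.004 -0.002]
 [-0.004  1.     0.002]
 [ 0.002  0.002 -1.   ]]
[ 2.93046218 -6.13722567 58.35221644]
```

Emit:
{"fn": "send_rows", "kwargs": {
  "fingers": [0.07,0.06,0.05,0.05,0.05,0.05,0.05,0.05],
  "travel": [
    [0.003,-0.006,0],
    [0.003,-0.006,0],
    [0.003,-0.006,0.015],
    [0.003,-0.006,0.03],
    [0.003,-0.006,0.045],
    [0.003,-0.006,0.058],
    [0.003,-0.006,0.058],
    [0.003,-0.006,0.058]
  ],
  "twist": [0,0,0,0,0,0,0,0]
}}

```text
time_s: 2.43
tcp_pos: [612.0, -70.1, 269.8]
eef_rot: [-0.002, -0.001, 1.0, 0.001]
ft_force: [-0.3, -0.6, -0.1]
gripper_width: 51.0
```

```bash
python3 - <<'E'
from h import *
o=ctrl.get_obs();print(o['time_s'],o['tcp_pos'],o['ft_force'],o['gripper_width'])
a=ctrl.read_camera('side')[:,:,::-1]
cv2.imwrite('pics/s1.png',cv2.resize(a[130:320,230:400],None,fx=3,fy=3,interpolation=2))
E
```

```text
2.4333 [612.03306435 -70.08031005 269.76038249] [-0.34360952 -0.56783523 -0.11014251] 51.0454523428164
```

View pics/s1.png

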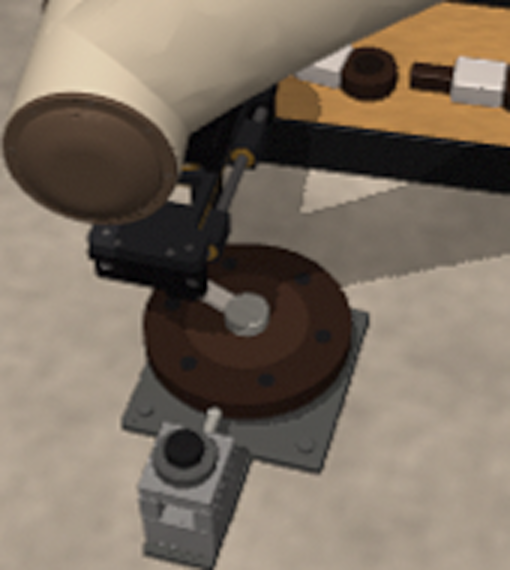

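The gripper stands over the handle (fingers hidden), clear of the hub at (245,313). I'll close gently.

Emit:
{"fn": "send_rows", "kwargs": {
  "fingers": [0.04,0.03,0.024,0.018,0.012,0.01,0.01,0.01,0.01,0.01],
  "travel": [
    [0,0,0],
    [0,0,0],
    [0,0,0],
    [0,0,0],
    [0,0,0],
    [0,0,0],
    [0,0,0],
    [0,0,0],
    [0,0,0],
    [0,0,0]
  ],
  "twist": [0,0,0,0,0,0,0,0,0,0],
  "squeeze": 15
}}

```text
time_s: 3.32
tcp_pos: [612.5, -69.7, 270.9]
eef_rot: [-0.0, -0.002, 1.0, 0.001]
ft_force: [-1.2, 2.2, 2.6]
gripper_width: 17.2
```

```bash
cat > plan.py <<'E'
import sys; from h import *
C=np.array([567,-51.]); th0,step,rows,n=map(float,sys.argv[1:5])
o=ctrl.get_obs(); d=o['tcp_pos'][:2]-C; t=np.degrees(np.arctan2(d[1],d[0]))
print(o['time_s'].__round__(2),'theta',round(t,1),'r',np.hypot(*d).round(1),o['tcp_pos'].round(1),'F',o['ft_force'].round(1))
if th0<900: t=th0
P=lambda a:50*np.array([np.cos(np.radians(a)),np.sin(np.radians(a))])
for k in range(int(n)):
    print([[round(-v[0]/1000,4),round(v[1]/1000,4),0] for v in [P(t+step*(i+1)/rows)-P(t) for i in range(int(rows))]]); t+=step
E
python3 plan.py 999 10 4 4
```

```text
3.32 theta -22.3 r 49.2 [612.5 -69.7 270.9] F [-1.2  2.2  2.6]
[[np.float64(-0.0008), np.float64(0.002), 0], [np.float64(-0.0015), np.float64(0.0041), 0], [np.float64(-0.0021), np.float64(0.0062), 0], [np.float64(-0.0026), np.float64(0.0083), 0]]
[[np.float64(-0.0004), np.float64(0.0021), 0], [np.float64(-0.0007), np.float64(0.0043), 0], [np.float64(-0.001), np.float64(0.0065), 0], [np.float64(-0.0011), np.float64(0.0086), 0]]
[[np.float64(-0.0), np.float64(0.0022), 0], [np.float64(0.0), np.float64(0.0044), 0], [np.float64(0.0002), np.float64(0.0065), 0], [np.float64(0.0004), np.float64(0.0087), 0]]
[[np.float64(0.0003), np.float64(0.0022), 0], [np.float64(0.0008), np.float64(0.0043), 0], [np.float64(0.0013), np.float64(0.0064), 0], [np.float64(0.0019), np.float64(0.0085), 0]]
```

Emit:
{"fn": "send_rows", "kwargs": {
  "fingers": [0.01,0.01,0.01,0.01],
  "travel": [
    [-0.0008,0.002,0],
    [-0.0015,0.0041,0],
    [-0.0021,0.0062,0],
    [-0.0026,0.0083,0]
  ],
  "twist": [0,0,0,0]
}}

```text
time_s: 3.65
tcp_pos: [615.2, -61.6, 270.9]
eef_rot: [-0.0, -0.002, 1.0, 0.001]
ft_force: [-1.1, -2.2, 1.2]
gripper_width: 17.6
```

Emit:
{"fn": "send_rows", "kwargs": {
  "fingers": [0.01,0.01,0.01,0.01],
  "travel": [
    [-0.0004,0.0021,0],
    [-0.0007,0.0043,0],
    [-0.001,0.0065,0],
    [-0.0011,0.0086,0]
  ],
  "twist": [0,0,0,0]
}}

```text
time_s: 3.98
tcp_pos: [616.5, -52.8, 270.9]
eef_rot: [-0.0, -0.002, 1.0, 0.001]
ft_force: [0.5, -2.5, 1.4]
gripper_width: 17.3
```

```bash
sed -i 's/round(-v\[0\]\/1000,4),round(v\[1\]\/1000,4)/float(round(-v[0]\/1000,4)),float(round(v[1]\/1000,4))/' plan.py; python3 plan.py 999 10 4 4
```

```text
3.98 theta -2.0 r 49.5 [616.5 -52.8 270.9] F [ 0.5 -2.5  1.4]
[[-0.0, 0.0022, 0], [0.0, 0.0044, 0], [0.0002, 0.0065, 0], [0.0005, 0.0087, 0]]
[[0.0003, 0.0022, 0], [0.0008, 0.0043, 0], [0.0013, 0.0064, 0], [0.002, 0.0085, 0]]
[[0.0007, 0.0021, 0], [0.0015, 0.0041, 0], [0.0024, 0.0061, 0], [0.0034, 0.008, 0]]
[[0.0011, 0.0019, 0], [0.0022, 0.0038, 0], [0.0034, 0.0056, 0], [0.0047, 0.0073, 0]]
```

```bash
python3 plan.py -2 10 3 33
```

```text
3.98 theta -2.0 r 49.5 [616.5 -52.8 270.9] F [ 0.5 -2.5  1.4]
[[-0.0, 0.0029, 0], [0.0001, 0.0058, 0], [0.0005, 0.0087, 0]]
[[0.0005, 0.0029, 0], [0.0011, 0.0057, 0], [0.002, 0.0085, 0]]
[[0.001, 0.0027, 0], [0.0021, 0.0054, 0], [0.0034, 0.008, 0]]
[[0.0014, 0.0025, 0], [0.003, 0.005, 0], [0.0047, 0.0073, 0]]
[[0.0019, 0.0022, 0], [0.0038, 0.0044, 0], [0.0059, 0.0064, 0]]
[[0.0022, 0.0019, 0], [0.0045, 0.0036, 0], [0.007, 0.0052, 0]]
[[0.0025, 0.0015, 0], [0.0051, 0.0028, 0], [0.0078, 0.004, 0]]
[[0.0027, 0.001, 0], [0.0055, 0.0019, 0], [0.0083, 0.0025, 0]]
[[0.0029, 0.0005, 0], [0.0057, 0.0009, 0], [0.0087, 0.0011, 0]]
[[0.0029, 0.0, 0], [0.0058, -0.0001, 0], [0.0087, -0.0005, 0]]
[[0.0029, -0.0005, 0], [0.0057, -0.0011, 0], [0.0085, -0.002, 0]]
[[0.0027, -0.001, 0], [0.0054, -0.0021, 0], [0.008, -0.0034, 0]]
[[0.0025, -0.0014, 0], [0.005, -0.003, 0], [0.0073, -0.0047, 0]]
[[0.0022, -0.0019, 0], [0.0044, -0.0038, 0], [0.0064, -0.0059, 0]]
[[0.0019, -0.0022, 0], [0.0036, -0.0045, 0], [0.0052, -0.007, 0]]
[[0.0015, -0.0025, 0], [0.0028, -0.0051, 0], [0.004, -0.0078, 0]]
[[0.001, -0.00
[... 430 characters left out ...]
4, 0], [-0.0059, -0.0064, 0]]
[[-0.0022, -0.0019, 0], [-0.0045, -0.0036, 0], [-0.007, -0.0052, 0]]
[[-0.0025, -0.0015, 0], [-0.0051, -0.0028, 0], [-0.0078, -0.004, 0]]
[[-0.0027, -0.001, 0], [-0.0055, -0.0019, 0], [-0.0083, -0.0025, 0]]
[[-0.0029, -0.0005, 0], [-0.0057, -0.0009, 0], [-0.0087, -0.0011, 0]]
[[-0.0029, -0.0, 0], [-0.0058, 0.0001, 0], [-0.0087, 0.0005, 0]]
[[-0.0029, 0.0005, 0], [-0.0057, 0.0011, 0], [-0.0085, 0.002, 0]]
[[-0.0027, 0.001, 0], [-0.0054, 0.0021, 0], [-0.008, 0.0034, 0]]
[[-0.0025, 0.0014, 0], [-0.005, 0.003, 0], [-0.0073, 0.0047, 0]]
[[-0.0022, 0.0019, 0], [-0.0044, 0.0038, 0], [-0.0064, 0.0059, 0]]
[[-0.0019, 0.0022, 0], [-0.0036, 0.0045, 0], [-0.0052, 0.007, 0]]
```

Emit:
{"fn": "send_rows", "kwargs": {
  "fingers": [0.01,0.01,0.01],
  "travel": [
    [0,0.0029,0],
    [0.0001,0.0058,0],
    [0.0005,0.0087,0]
  ],
  "twist": [0,0,0]
}}

```text
time_s: 4.23
tcp_pos: [616.1, -43.7, 270.9]
eef_rot: [0.0, -0.002, 1.0, 0.001]
ft_force: [1.8, -1.9, -0.4]
gripper_width: 17.6
```

Emit:
{"fn": "send_rows", "kwargs": {
  "fingers": [0.01,0.01,0.01],
  "travel": [
    [0.0005,0.0029,0],
    [0.0011,0.0057,0],
    [0.002,0.0085,0]
  ],
  "twist": [0,0,0]
}}

```text
time_s: 4.48
tcp_pos: [614.2, -34.8, 270.9]
eef_rot: [0.0, -0.002, 1.0, 0.001]
ft_force: [0.8, -2.7, 0.4]
gripper_width: 17.7
```

Emit:
{"fn": "send_rows", "kwargs": {
  "fingers": [0.01,0.01,0.01],
  "travel": [
    [0.001,0.0027,0],
    [0.0021,0.0054,0],
    [0.0034,0.008,0]
  ],
  "twist": [0,0,0]
}}

```text
time_s: 4.73
tcp_pos: [610.7, -26.4, 270.9]
eef_rot: [0.001, -0.002, 1.0, 0.001]
ft_force: [1.7, -2.4, 0.2]
gripper_width: 17.2
```

Emit:
{"fn": "send_rows", "kwargs": {
  "fingers": [0.01,0.01,0.01],
  "travel": [
    [0.0014,0.0025,0],
    [0.003,0.005,0],
    [0.0047,0.0073,0]
  ],
  "twist": [0,0,0]
}}

```text
time_s: 4.98
tcp_pos: [605.8, -18.9, 270.9]
eef_rot: [0.001, -0.002, 1.0, 0.001]
ft_force: [1.4, -3.9, 0.6]
gripper_width: 17.3
```

Emit:
{"fn": "send_rows", "kwargs": {
  "fingers": [0.01,0.01,0.01],
  "travel": [
    [0.0019,0.0022,0],
    [0.0038,0.0044,0],
    [0.0059,0.0064,0]
  ],
  "twist": [0,0,0]
}}

```text
time_s: 5.23
tcp_pos: [599.6, -12.3, 270.9]
eef_rot: [0.001, -0.002, 1.0, 0.001]
ft_force: [1.9, -3.1, 0.5]
gripper_width: 17.8
```

Emit:
{"fn": "send_rows", "kwargs": {
  "fingers": [0.01,0.01,0.01],
  "travel": [
    [0.0022,0.0019,0],
    [0.0045,0.0036,0],
    [0.007,0.0052,0]
  ],
  "twist": [0,0,0]
}}

```text
time_s: 5.48
tcp_pos: [592.4, -7.0, 270.9]
eef_rot: [0.001, -0.002, 1.0, 0.001]
ft_force: [2.7, -3.4, 0.3]
gripper_width: 17.6
```

```bash
python3 plan.py 999 10 3 0
```

```text
5.48 theta 60.0 r 50.9 [592.4  -7.  270.9] F [ 2.7 -3.4  0.3]
```

Emit:
{"fn": "send_rows", "kwargs": {
  "fingers": [0.01,0.01,0.01],
  "travel": [
    [0.0025,0.0014,0],
    [0.0051,0.0027,0],
    [0.0078,0.0038,0]
  ],
  "twist": [0,0,0]
}}

```text
time_s: 5.73
tcp_pos: [584.4, -3.0, 270.9]
eef_rot: [0.001, -0.002, 1.0, 0.001]
ft_force: [2.0, -2.7, -1.4]
gripper_width: 17.4
```

Emit:
{"fn": "send_rows", "kwargs": {
  "fingers": [0.01,0.01,0.01],
  "travel": [
    [0.0027,0.001,0],
    [0.0055,0.0018,0],
    [0.0083,0.0023,0]
  ],
  "twist": [0,0,0]
}}

```text
time_s: 5.98
tcp_pos: [575.9, -0.6, 270.9]
eef_rot: [0.001, -0.002, 1.0, 0.001]
ft_force: [2.4, -2.7, -1.2]
gripper_width: 17.1
```

Emit:
{"fn": "send_rows", "kwargs": {
  "fingers": [0.01,0.01,0.01],
  "travel": [
    [0.0029,0.0004,0],
    [0.0057,0.0007,0],
    [0.0087,0.0008,0]
  ],
  "twist": [0,0,0]
}}

```text
time_s: 6.23
tcp_pos: [567.1, 0.3, 270.9]
eef_rot: [0.002, -0.002, 1.0, 0.001]
ft_force: [3.2, -1.9, -1.4]
gripper_width: 17.6
```

Emit:
{"fn": "send_rows", "kwargs": {
  "fingers": [0.01,0.01,0.01],
  "travel": [
    [0.0029,-0.0001,0],
    [0.0058,-0.0003,0],
    [0.0087,-0.0008,0]
  ],
  "twist": [0,0,0]
}}

```text
time_s: 6.48
tcp_pos: [558.3, -0.3, 270.9]
eef_rot: [0.002, -0.002, 1.0, 0.002]
ft_force: [2.2, -1.2, -1.7]
gripper_width: 17.5
```

Emit:
{"fn": "send_rows", "kwargs": {
  "fingers": [0.01,0.01,0.01],
  "travel": [
    [0.0029,-0.0006,0],
    [0.0057,-0.0013,0],
    [0.0084,-0.0023,0]
  ],
  "twist": [0,0,0]
}}

```text
time_s: 6.73
tcp_pos: [549.7, -2.5, 270.9]
eef_rot: [0.002, -0.002, 1.0, 0.002]
ft_force: [3.5, -1.0, -1.9]
gripper_width: 17.2
```

Emit:
{"fn": "send_rows", "kwargs": {
  "fingers": [0.01,0.01,0.01],
  "travel": [
    [0.0027,-0.0011,0],
    [0.0054,-0.0023,0],
    [0.0079,-0.0037,0]
  ],
  "twist": [0,0,0]
}}

```text
time_s: 6.98
tcp_pos: [542.1, -5.9, 271.0]
eef_rot: [0.004, -0.002, 1.0, 0.002]
ft_force: [6.3, 3.3, -5.2]
gripper_width: 17.3
```

```bash
python3 plan.py 999 10 3 6
```

```text
6.98 theta 119.0 r 51.5 [542.1  -5.9 271. ] F [ 6.3  3.3 -5.2]
[[0.0025, -0.0015, 0], [0.0049, -0.0031, 0], [0.0072, -0.0049, 0]]
[[0.0022, -0.0019, 0], [0.0043, -0.0039, 0], [0.0063, -0.006, 0]]
[[0.0018, -0.0022, 0], [0.0036, -0.0046, 0], [0.0051, -0.007, 0]]
[[0.0014, -0.0025, 0], [0.0027, -0.0051, 0], [0.0038, -0.0078, 0]]
[[0.001, -0.0027, 0], [0.0018, -0.0055, 0], [0.0024, -0.0084, 0]]
[[0.0005, -0.0029, 0], [0.0008, -0.0058, 0], [0.0009, -0.0087, 0]]
```

Climb felt near 119° (tangential force about 7 N, against about 3 N on the plain rim). I'll go on in 2° steps.

Emit:
{"fn": "send_rows", "kwargs": {
  "fingers": [0.01],
  "travel": [
    [0.0015,-0.0009,0]
  ],
  "twist": [0]
}}

```text
time_s: 7.07
tcp_pos: [540.8, -6.5, 271.0]
eef_rot: [0.005, -0.002, 1.0, 0.003]
ft_force: [5.7, 0.5, -5.9]
gripper_width: 17.3
```

Emit:
{"fn": "send_rows", "kwargs": {
  "fingers": [0.01],
  "travel": [
    [0.0015,-0.0009,0]
  ],
  "twist": [0]
}}

```text
time_s: 7.15
tcp_pos: [540.0, -6.9, 271.0]
eef_rot: [0.007, -0.002, 1.0, 0.004]
ft_force: [7.0, 2.6, -5.6]
gripper_width: 17.6
```

Emit:
{"fn": "send_rows", "kwargs": {
  "fingers": [0.01],
  "travel": [
    [0.0015,-0.001,0]
  ],
  "twist": [0]
}}

```text
time_s: 7.23
tcp_pos: [539.2, -7.3, 270.9]
eef_rot: [0.009, -0.002, 1.0, 0.005]
ft_force: [6.5, 3.3, -4.7]
gripper_width: 17.8
```

Emit:
{"fn": "send_rows", "kwargs": {
  "fingers": [0.01],
  "travel": [
    [0.0014,-0.001,0]
  ],
  "twist": [0]
}}

```text
time_s: 7.32
tcp_pos: [538.5, -7.6, 270.9]
eef_rot: [0.011, -0.002, 1.0, 0.006]
ft_force: [6.2, 2.6, -5.4]
gripper_width: 17.4
```

Emit:
{"fn": "send_rows", "kwargs": {
  "fingers": [0.01],
  "travel": [
    [0.0014,-0.0011,0]
  ],
  "twist": [0]
}}

```text
time_s: 7.4
tcp_pos: [537.9, -7.9, 270.9]
eef_rot: [0.012, -0.002, 1.0, 0.007]
ft_force: [6.3, 2.5, -4.4]
gripper_width: 17.6
```

Emit:
{"fn": "send_rows", "kwargs": {
  "fingers": [0.01],
  "travel": [
    [0.0013,-0.0011,0]
  ],
  "twist": [0]
}}

```text
time_s: 7.48
tcp_pos: [537.3, -8.3, 270.9]
eef_rot: [0.014, -0.002, 1.0, 0.007]
ft_force: [6.1, 2.6, -4.7]
gripper_width: 17.7
```

Emit:
{"fn": "send_rows", "kwargs": {
  "fingers": [0.01],
  "travel": [
    [0.0013,-0.0012,0]
  ],
  "twist": [0]
}}

```text
time_s: 7.57
tcp_pos: [536.7, -8.6, 270.9]
eef_rot: [0.016, -0.003, 1.0, 0.008]
ft_force: [5.9, 3.0, -4.9]
gripper_width: 17.4
```

Emit:
{"fn": "send_rows", "kwargs": {
  "fingers": [0.01],
  "travel": [
    [0.0013,-0.0012,0]
  ],
  "twist": [0]
}}

```text
time_s: 7.65
tcp_pos: [536.1, -8.9, 270.9]
eef_rot: [0.018, -0.003, 1.0, 0.009]
ft_force: [4.9, 3.4, -4.1]
gripper_width: 17.7
```

```bash
python3 plan.py 999 2 1 14
```

```text
7.65 theta 126.3 r 52.2 [536.1  -8.9 270.9] F [ 4.9  3.4 -4.1]
[[0.0014, -0.0011, 0]]
[[0.0013, -0.0011, 0]]
[[0.0013, -0.0012, 0]]
[[0.0013, -0.0012, 0]]
[[0.0012, -0.0012, 0]]
[[0.0012, -0.0013, 0]]
[[0.0011, -0.0013, 0]]
[[0.0011, -0.0014, 0]]
[[0.001, -0.0014, 0]]
[[0.001, -0.0014, 0]]
[[0.0009, -0.0015, 0]]
[[0.0009, -0.0015, 0]]
[[0.0008, -0.0015, 0]]
[[0.0008, -0.0016, 0]]
```

```bash
cat > g.py <<'E'
from h import *
import sys
# args: groups "x,y,z,w,qx,qy,qz,fx,fy" or none = now
C=np.array([567,-51.])
def rep(p,q,f,t=''):
    g=p+Rq(q).apply([0,0,163.5]); d=g[:2]-C; a=np.arctan2(d[1],d[0])
    print(t,'grasp',g.round(1),'th',np.degrees(a).round(1),'r',np.hypot(*d).round(1),'Ft',(-f[0]*np.sin(a)+f[1]*np.cos(a)).round(1),'Fr',(f[0]*np.cos(a)+f[1]*np.sin(a)).round(1))
for s in sys.argv[1:]:
    v=np.array(eval(s),float); rep(v[:3],v[3:7],v[7:])
o=ctrl.get_obs(); rep(o['tcp_pos'],o['eef_rot'],o['ft_force'],o['time_s'])
print('tool axes x,y',Rq(o['eef_rot']).as_matrix().round(3).tolist())
E
python3 g.py 558.3,-.3,270.9,.002,-.002,1,.002,2.2,-1.2 549.7,-2.5,270.9,.002,-.002,1,.002,3.5,-1 542.1,-5.9,271,.004,-.002,1,.002,6.3,3.3 540.8,-6.5,271,.005,-.002,1,.003,5.7,.5 539.2,-7.3,271,.009,-.002,1,.005,6.5,3.3 537.9,-7.9,271,.012,-.002,1,.007,6.3,2.5 536.7,-8.6,271,.016,-.003,1,.008,5.9,3
```

```text
grasp [5.590e+02 4.000e-01 1.074e+02] th 98.9 r 52.0 Ft -2.0 Fr -1.5
 grasp [550.4  -1.8 107.4] th 108.7 r 51.9 Ft -3.0 Fr -2.1
 grasp [543.4  -5.2 107.5] th 117.3 r 51.5 Ft -7.1 Fr 0.0
 grasp [542.4  -5.5 107.5] th 118.4 r 51.7 Ft -5.3 Fr -2.3
 grasp [542.1  -5.7 107.5] th 118.7 r 51.7 Ft -7.3 Fr -0.2
 grasp [541.8  -5.6 107.6] th 119.0 r 51.9 Ft -6.7 Fr -0.9
 grasp [541.9  -6.  107.6] th 119.1 r 51.5 Ft -6.6 Fr -0.2
7.65 grasp [541.8  -5.9 107.5] th 119.2 r 51.7 Ft -6.0 Fr 0.6
tool axes x,y [[-0.999, -0.006, 0.035], [-0.005, 1.0, 0.019], [-0.035, 0.019, -0.999]]
```

Emit:
{"fn": "send_rows", "kwargs": {
  "fingers": [0.01,0.01,0.01,0.01],
  "travel": [
    [0.0015,-0.0009,0],
    [0.003,-0.0018,0],
    [0.0044,-0.0028,0],
    [0.0059,-0.0038,0]
  ],
  "twist": [0,0,0,0]
}}

```text
time_s: 7.98
tcp_pos: [531.1, -11.9, 270.8]
eef_rot: [0.02, -0.003, 1.0, 0.01]
ft_force: [6.1, 3.2, -3.6]
gripper_width: 17.3
```

```bash
python3 g.py|head -1
```

```text
7.9833 grasp [537.5  -8.5 107.4] th 124.7 r 51.8 Ft -6.9 Fr -0.8
```

Emit:
{"fn": "send_rows", "kwargs": {
  "fingers": [0.01,0.01,0.01,0.01],
  "travel": [
    [0.0014,-0.0011,0],
    [0.0027,-0.0022,0],
    [0.004,-0.0034,0],
    [0.0053,-0.0046,0]
  ],
  "twist": [0,0,0,0]
}}

```text
time_s: 8.32
tcp_pos: [525.8, -16.1, 270.7]
eef_rot: [0.02, -0.003, 1.0, 0.011]
ft_force: [2.0, 1.0, 0.5]
gripper_width: 17.6
```

```bash
python3 g.py|head -1
```

```text
8.3167 grasp [532.3 -12.6 107.4] th 132.1 r 51.8 Ft -2.2 Fr -0.7
```

Emit:
{"fn": "send_rows", "kwargs": {
  "fingers": [0.01,0.01,0.01],
  "travel": [
    [0.0011,-0.001,0],
    [0.0021,-0.002,0],
    [0.0031,-0.0031,0]
  ],
  "twist": [0,0,0]
}}

```text
time_s: 8.57
tcp_pos: [522.3, -19.6, 270.7]
eef_rot: [0.019, -0.003, 1.0, 0.01]
ft_force: [1.3, -0.4, 1.0]
gripper_width: 17.8
```

```bash
sed -i 's/567,-51\./566.3,-49.5/' g.py plan.py; python3 g.py|head -1
```

```text
8.5667 grasp [528.6 -16.3 107.3] th 138.6 r 50.3 Ft -0.5 Fr -1.2
```

Emit:
{"fn": "send_rows", "kwargs": {
  "fingers": [0.01,0.01,0.01],
  "travel": [
    [0.001,-0.0011,0],
    [0.0019,-0.0022,0],
    [0.0028,-0.0033,0]
  ],
  "twist": [0,0,0]
}}

```text
time_s: 8.82
tcp_pos: [519.6, -22.9, 270.7]
eef_rot: [0.02, -0.003, 1.0, 0.011]
ft_force: [3.0, 1.1, 0.7]
gripper_width: 17.8
```

```bash
python3 g.py|head -1
```

```text
8.8167 grasp [526.  -19.5 107.4] th 143.3 r 50.3 Ft -2.7 Fr -1.7
```

Emit:
{"fn": "send_rows", "kwargs": {
  "fingers": [0.01,0.01,0.01],
  "travel": [
    [0.0009,-0.0012,0],
    [0.0017,-0.0024,0],
    [0.0025,-0.0036,0]
  ],
  "twist": [0,0,0]
}}

```text
time_s: 9.07
tcp_pos: [517.1, -26.5, 270.7]
eef_rot: [0.02, -0.003, 1.0, 0.011]
ft_force: [2.1, 1.9, 1.4]
gripper_width: 17.6
```

```bash
python3 g.py|head -1
```

```text
9.0667 grasp [523.5 -23.  107.3] th 148.2 r 50.3 Ft -2.8 Fr -0.8
```

Emit:
{"fn": "send_rows", "kwargs": {
  "fingers": [0.01,0.01,0.01],
  "travel": [
    [0.0008,-0.0012,0],
    [0.0015,-0.0025,0],
    [0.0022,-0.0038,0]
  ],
  "twist": [0,0,0]
}}

```text
time_s: 9.32
tcp_pos: [514.9, -30.4, 270.7]
eef_rot: [0.02, -0.003, 1.0, 0.011]
ft_force: [1.6, 2.0, 2.2]
gripper_width: 17.2
```

```bash
python3 g.py
```

```text
9.3167 grasp [521.4 -26.8 107.3] th 153.2 r 50.3 Ft -2.5 Fr -0.5
tool axes x,y [[-0.999, -0.007, 0.04], [-0.006, 1.0, 0.022], [-0.04, 0.021, -0.999]]
```

Forward pass: climb at 117–125°, fall by 138.6°, plain again by 143°, so the top is near 129°. Next is a finer scan back from the other side.

```bash
python3 plan.py 153 -8 4 1; python3 plan.py 145 -4 3 9|tail -9
```

```text
9.32 theta 159.6 r 54.9 [514.9 -30.4 270.7] F [1.6 2.  2.2]
[[-0.0008, 0.0015, 0], [-0.0017, 0.0031, 0], [-0.0026, 0.0045, 0], [-0.0036, 0.006, 0]]
[[-0.0007, 0.0009, 0], [-0.0014, 0.0019, 0], [-0.0021, 0.0028, 0]]
[[-0.0007, 0.0009, 0], [-0.0015, 0.0018, 0], [-0.0023, 0.0026, 0]]
[[-0.0008, 0.0008, 0], [-0.0016, 0.0017, 0], [-0.0025, 0.0025, 0]]
[[-0.0009, 0.0008, 0], [-0.0017, 0.0015, 0], [-0.0026, 0.0023, 0]]
[[-0.0009, 0.0007, 0], [-0.0018, 0.0014, 0], [-0.0028, 0.0021, 0]]
[[-0.001, 0.0007, 0], [-0.0019, 0.0013, 0], [-0.0029, 0.0019, 0]]
[[-0.001, 0.0006, 0], [-0.002, 0.0012, 0], [-0.0031, 0.0017, 0]]
[[-0.001, 0.0005, 0], [-0.0021, 0.001, 0], [-0.0032, 0.0015, 0]]
[[-0.0011, 0.0004, 0], [-0.0022, 0.0009, 0], [-0.0033, 0.0013, 0]]
```

Emit:
{"fn": "send_rows", "kwargs": {
  "fingers": [0.01,0.01,0.01,0.01],
  "travel": [
    [-0.0008,0.0015,0],
    [-0.0017,0.0031,0],
    [-0.0026,0.0045,0],
    [-0.0036,0.006,0]
  ],
  "twist": [0,0,0,0]
}}

```text
time_s: 9.65
tcp_pos: [518.2, -24.8, 270.7]
eef_rot: [0.019, -0.003, 1.0, 0.01]
ft_force: [1.0, -5.2, 0.4]
gripper_width: 17.5
```

```bash
python3 g.py|head -1
```

```text
9.65 grasp [524.4 -21.4 107.4] th 146.2 r 50.4 Ft 3.8 Fr -3.7
```

Emit:
{"fn": "send_rows", "kwargs": {
  "fingers": [0.01,0.01,0.01],
  "travel": [
    [-0.0007,0.0009,0],
    [-0.0014,0.0019,0],
    [-0.0021,0.0028,0]
  ],
  "twist": [0,0,0]
}}

```text
time_s: 9.9
tcp_pos: [520.3, -22.1, 270.7]
eef_rot: [0.019, -0.003, 1.0, 0.01]
ft_force: [2.0, -5.4, 0.7]
gripper_width: 17.6
```

```bash
python3 g.py|head -1
```

```text
9.9 grasp [526.4 -18.8 107.4] th 142.4 r 50.4 Ft 3.1 Fr -4.9
```

Emit:
{"fn": "send_rows", "kwargs": {
  "fingers": [0.01,0.01,0.01],
  "travel": [
    [-0.0007,0.0009,0],
    [-0.0015,0.0018,0],
    [-0.0023,0.0026,0]
  ],
  "twist": [0,0,0]
}}

```text
time_s: 10.15
tcp_pos: [522.1, -19.9, 270.7]
eef_rot: [0.017, -0.003, 1.0, 0.009]
ft_force: [0.2, -7.0, 2.3]
gripper_width: 17.5
```

```bash
python3 g.py|head -1
```

```text
10.15 grasp [527.8 -16.9 107.3] th 139.7 r 50.4 Ft 5.2 Fr -4.7
```

Emit:
{"fn": "send_rows", "kwargs": {
  "fingers": [0.01,0.01,0.01],
  "travel": [
    [-0.0008,0.0008,0],
    [-0.0016,0.0017,0],
    [-0.0025,0.0025,0]
  ],
  "twist": [0,0,0]
}}

```text
time_s: 10.4
tcp_pos: [523.8, -18.3, 270.7]
eef_rot: [0.016, -0.003, 1.0, 0.008]
ft_force: [-0.7, -9.3, 2.0]
gripper_width: 17.9
```

```bash
python3 g.py|head -1
```

```text
10.4 grasp [528.9 -15.7 107.3] th 137.9 r 50.4 Ft 7.3 Fr -5.8
```

Emit:
{"fn": "send_rows", "kwargs": {
  "fingers": [0.01,0.01,0.01],
  "travel": [
    [-0.0009,0.0008,0],
    [-0.0017,0.0015,0],
    [-0.0026,0.0023,0]
  ],
  "twist": [0,0,0]
}}

```text
time_s: 10.65
tcp_pos: [525.5, -17.0, 270.8]
eef_rot: [0.013, -0.003, 1.0, 0.007]
ft_force: [-1.3, -9.3, 3.7]
gripper_width: 17.7
```

```bash
python3 g.py|head -1
```

```text
10.65 grasp [529.8 -14.8 107.3] th 136.4 r 50.4 Ft 7.6 Fr -5.5
```

```bash
python3 plan.py 136.4 -5 3 4|tail -4
```

```text
[[-0.001, 0.001, 0], [-0.0021, 0.002, 0], [-0.0031, 0.003, 0]]
[[-0.0011, 0.0009, 0], [-0.0022, 0.0019, 0], [-0.0034, 0.0027, 0]]
[[-0.0012, 0.0008, 0], [-0.0024, 0.0017, 0], [-0.0036, 0.0024, 0]]
[[-0.0013, 0.0007, 0], [-0.0025, 0.0014, 0], [-0.0038, 0.0021, 0]]
```

Emit:
{"fn": "send_rows", "kwargs": {
  "fingers": [0.01,0.01,0.01],
  "travel": [
    [-0.001,0.001,0],
    [-0.0021,0.002,0],
    [-0.0031,0.003,0]
  ],
  "twist": [0,0,0]
}}

```text
time_s: 10.9
tcp_pos: [527.6, -15.1, 270.8]
eef_rot: [0.011, -0.003, 1.0, 0.006]
ft_force: [-0.1, -10.0, 3.9]
gripper_width: 17.0
```

```bash
python3 g.py|head -1
```

```text
10.9 grasp [531.2 -13.2 107.3] th 134.0 r 50.4 Ft 7.0 Fr -7.1
```

Emit:
{"fn": "send_rows", "kwargs": {
  "fingers": [0.01,0.01,0.01],
  "travel": [
    [-0.001,0.001,0],
    [-0.0021,0.002,0],
    [-0.0032,0.003,0]
  ],
  "twist": [0,0,0]
}}

```text
time_s: 11.15
tcp_pos: [529.9, -13.2, 270.8]
eef_rot: [0.009, -0.003, 1.0, 0.004]
ft_force: [-0.5, -9.9, 3.4]
gripper_width: 17.3
```

```bash
python3 g.py|head -1
```

```text
11.15 grasp [532.8 -11.8 107.3] th 131.6 r 50.4 Ft 7.0 Fr -7.0
```

Emit:
{"fn": "send_rows", "kwargs": {
  "fingers": [0.01,0.01,0.01],
  "travel": [
    [-0.0011,0.0009,0],
    [-0.0022,0.0019,0],
    [-0.0034,0.0027,0]
  ],
  "twist": [0,0,0]
}}

```text
time_s: 11.4
tcp_pos: [532.5, -11.3, 270.8]
eef_rot: [0.007, -0.003, 1.0, 0.003]
ft_force: [-0.1, -6.7, 4.0]
gripper_width: 17.4
```

```bash
python3 g.py|head -1
```

```text
11.4 grasp [534.8 -10.2 107.3] th 128.7 r 50.4 Ft 4.3 Fr -5.2
```

Emit:
{"fn": "send_rows", "kwargs": {
  "fingers": [0.01,0.01,0.01],
  "travel": [
    [-0.0011,0.0008,0],
    [-0.0023,0.0018,0],
    [-0.0035,0.0026,0]
  ],
  "twist": [0,0,0]
}}

```text
time_s: 11.65
tcp_pos: [535.5, -9.1, 270.8]
eef_rot: [0.006, -0.003, 1.0, 0.003]
ft_force: [0.7, -5.6, 2.3]
gripper_width: 17.6
```

```bash
python3 g.py|head -1
```

```text
11.65 grasp [537.5  -8.2 107.4] th 124.9 r 50.4 Ft 2.7 Fr -5.0
```

Emit:
{"fn": "send_rows", "kwargs": {
  "fingers": [0.01,0.01,0.01],
  "travel": [
    [-0.0012,0.0008,0],
    [-0.0024,0.0015,0],
    [-0.0036,0.0022,0]
  ],
  "twist": [0,0,0]
}}

```text
time_s: 11.9
tcp_pos: [539.1, -6.9, 270.9]
eef_rot: [0.006, -0.003, 1.0, 0.003]
ft_force: [0.7, -4.1, 1.3]
gripper_width: 17.4
```

```bash
python3 g.py|head -1
```

```text
11.9 grasp [541.   -6.  107.4] th 120.2 r 50.4 Ft 1.4 Fr -3.9
```

Emit:
{"fn": "send_rows", "kwargs": {
  "fingers": [0.01,0.01,0.01],
  "travel": [
    [-0.0013,0.0007,0],
    [-0.0025,0.0013,0],
    [-0.0038,0.0019,0]
  ],
  "twist": [0,0,0]
}}

```text
time_s: 12.15
tcp_pos: [542.8, -4.9, 270.9]
eef_rot: [0.005, -0.003, 1.0, 0.003]
ft_force: [-0.5, -5.0, 2.9]
gripper_width: 17.2
```

```bash
python3 g.py|head -1
```

```text
12.15 grasp [544.6  -4.  107.4] th 115.5 r 50.4 Ft 2.6 Fr -4.3
```

Emit:
{"fn": "send_rows", "kwargs": {
  "fingers": [0.01,0.01,0.01],
  "travel": [
    [-0.0013,0.0006,0],
    [-0.0027,0.0011,0],
    [-0.004,0.0016,0]
  ],
  "twist": [0,0,0]
}}

```text
time_s: 12.4
tcp_pos: [546.4, -3.4, 270.9]
eef_rot: [0.004, -0.003, 1.0, 0.002]
ft_force: [-0.4, -4.5, 3.6]
gripper_width: 17.3
```

```bash
python3 g.py|head -1; python3 plan.py 112 6 3 5|tail -5
```

```text
12.4 grasp [547.9  -2.6 107.4] th 111.5 r 50.4 Ft 2.0 Fr -4.1
[[0.0016, -0.0007, 0], [0.0032, -0.0014, 0], [0.0047, -0.0022, 0]]
[[0.0015, -0.0008, 0], [0.003, -0.0017, 0], [0.0045, -0.0027, 0]]
[[0.0014, -0.001, 0], [0.0028, -0.0021, 0], [0.0042, -0.0031, 0]]
[[0.0013, -0.0011, 0], [0.0026, -0.0023, 0], [0.0038, -0.0036, 0]]
[[0.0012, -0.0013, 0], [0.0023, -0.0026, 0], [0.0034, -0.0039, 0]]
```

Emit:
{"fn": "send_rows", "kwargs": {
  "fingers": [0.01,0.01],
  "travel": [
    [0.0016,-0.0006,0],
    [0.0032,-0.0013,0]
  ],
  "twist": [0,0]
}}

```text
time_s: 12.57
tcp_pos: [544.2, -4.3, 270.9]
eef_rot: [0.006, -0.003, 1.0, 0.003]
ft_force: [3.6, -3.5, -1.5]
gripper_width: 17.4
```

```bash
python3 g.py|head -1
```

```text
12.5667 grasp [546.3  -3.3 107.5] th 113.4 r 50.3 Ft -1.9 Fr -4.7
```

Emit:
{"fn": "send_rows", "kwargs": {
  "fingers": [0.01,0.01,0.01],
  "travel": [
    [0.0013,-0.0007,0],
    [0.0025,-0.0013,0],
    [0.0038,-0.002,0]
  ],
  "twist": [0,0,0]
}}

```text
time_s: 12.82
tcp_pos: [541.2, -5.7, 271.0]
eef_rot: [0.008, -0.003, 1.0, 0.004]
ft_force: [5.7, 0.5, -2.1]
gripper_width: 17.5
```

```bash
python3 g.py|head -1
```

```text
12.8167 grasp [543.8  -4.5 107.5] th 116.5 r 50.3 Ft -5.3 Fr -2.1
```

Emit:
{"fn": "send_rows", "kwargs": {
  "fingers": [0.01,0.01,0.01],
  "travel": [
    [0.0013,-0.0007,0],
    [0.0026,-0.0014,0],
    [0.0038,-0.0022,0]
  ],
  "twist": [0,0,0]
}}

```text
time_s: 13.07
tcp_pos: [538.6, -7.0, 271.0]
eef_rot: [0.011, -0.003, 1.0, 0.005]
ft_force: [7.1, 0.8, -4.2]
gripper_width: 17.6
```

```bash
python3 g.py|head -1
```

```text
13.0667 grasp [542.2  -5.4 107.5] th 118.6 r 50.3 Ft -6.6 Fr -2.7
```

Emit:
{"fn": "send_rows", "kwargs": {
  "fingers": [0.01,0.01,0.01],
  "travel": [
    [0.0013,-0.0008,0],
    [0.0026,-0.0016,0],
    [0.0037,-0.0024,0]
  ],
  "twist": [0,0,0]
}}

```text
time_s: 13.32
tcp_pos: [536.1, -8.4, 270.9]
eef_rot: [0.014, -0.003, 1.0, 0.006]
ft_force: [7.8, 3.3, -3.8]
gripper_width: 17.3
```

```bash
python3 g.py|head -1
```

```text
13.3167 grasp [540.6  -6.4 107.5] th 120.8 r 50.2 Ft -8.4 Fr -1.1
```

Emit:
{"fn": "send_rows", "kwargs": {
  "fingers": [0.01,0.01,0.01],
  "travel": [
    [0.0012,-0.0009,0],
    [0.0024,-0.0017,0],
    [0.0036,-0.0026,0]
  ],
  "twist": [0,0,0]
}}

```text
time_s: 13.57
tcp_pos: [533.6, -9.9, 270.9]
eef_rot: [0.016, -0.003, 1.0, 0.007]
ft_force: [7.4, 2.5, -4.2]
gripper_width: 17.6
```

```bash
python3 g.py|head -1
```

```text
13.5667 grasp [538.9  -7.5 107.5] th 123.1 r 50.2 Ft -7.6 Fr -1.9
```

The two passes are symmetric about 128.3° (5.3 N at 116.5° forward, 5.2 N at 139.7° backward). I'll bring the handle there.

Emit:
{"fn": "send_rows", "kwargs": {
  "fingers": [0.01,0.01,0.01,0.01],
  "travel": [
    [0.0014,-0.0011,0],
    [0.0028,-0.0021,0],
    [0.0042,-0.0032,0],
    [0.0042,-0.0032,0]
  ],
  "twist": [0,0,0,0]
}}

```text
time_s: 13.9
tcp_pos: [529.5, -12.7, 270.8]
eef_rot: [0.017, -0.003, 1.0, 0.008]
ft_force: [3.0, -1.0, -1.8]
gripper_width: 17.3
```

```bash
python3 g.py
```

```text
13.9 grasp [535.  -10.2 107.4] th 128.5 r 50.3 Ft -1.7 Fr -2.7
tool axes x,y [[-0.999, -0.007, 0.033], [-0.007, 1.0, 0.016], [-0.034, 0.015, -0.999]]
```

Emit:
{"fn": "send_rows", "kwargs": {
  "fingers": [0.02,0.024,0.03,0.036,0.04,0.04,0.04,0.04],
  "travel": [
    [0,0,0],
    [0,0,0],
    [0,0,0],
    [0,0,0],
    [0,0,0],
    [0,0,0],
    [0,0,0],
    [0,0,0]
  ],
  "twist": [0,0,0,0,0,0,0,0]
}}

```text
time_s: 14.57
tcp_pos: [529.4, -12.8, 270.8]
eef_rot: [0.017, -0.003, 1.0, 0.008]
ft_force: [0.2, -0.5, 0.4]
gripper_width: 39.3
```

Emit:
{"fn": "send_rows", "kwargs": {
  "fingers": [0.04,0.04,0.04,0.04,0.04,0.04,0.04,0.04],
  "travel": [
    [0,0,0],
    [0,0,-0.01],
    [0,0,-0.02],
    [0,0,-0.035],
    [0,0,-0.05],
    [0,0,-0.065],
    [0,0,-0.08],
    [0,0,-0.08]
  ],
  "twist": [0,0,0,0,0,0,0,0]
}}

```text
time_s: 15.23
tcp_pos: [527.5, -14.0, 355.3]
eef_rot: [0.021, -0.004, 1.0, 0.008]
ft_force: [0.2, 0.9, 0.1]
gripper_width: 40.1
```

```bash
python3 g.py; python3 - <<'E'
from h import *
b=ctrl.read_camera('side')[:,:,::-1]; b=b[120:330,210:400]
a=ctrl.read_camera('top')[:,:,::-1][200:262,255:370]
a=cv2.LUT(a,np.clip(np.arange(256)*3.2-60,0,255).astype(np.uint8))
a=cv2.resize(a,None,fx=4,fy=4,interpolation=2);b=cv2.resize(b,None,fx=1.7,fy=1.7,interpolation=2)
c=np.zeros((360,790,3),np.uint8);c[:a.shape[0],:a.shape[1]]=a;c[:b.shape[0],465:465+b.shape[1]]=b
cv2.imwrite('pics/rel.png',c)
E
```

```text
15.2333 grasp [534.3 -11.2 191.9] th 129.9 r 49.9 Ft -0.7 Fr 0.5
tool axes x,y [[-0.999, -0.008, 0.041], [-0.007, 1.0, 0.017], [-0.042, 0.016, -0.999]]
```

View pics/rel.png

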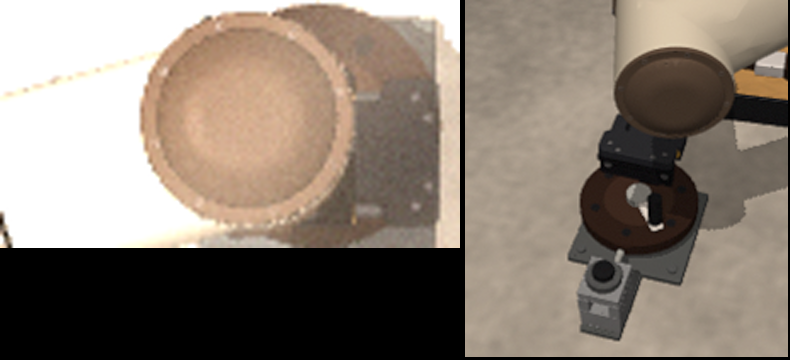

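Released: forces are near zero and the disc is standing. In the side crop the handle is at about (656,200), as expected. Now to above the plunger.

```bash
cat > t.py <<'E'
from h import *
o=ctrl.get_obs();Rm=Rq(o['eef_rot']);tip=o['tcp_pos']+Rm.apply([0,0,182])
print(o['time_s'],'tip',tip.round(1),'F',o['ft_force'].round(1),'to tip z=112 in tool:',Rm.inv().apply(np.array([567,88.3,112])-tip).round(1),'w',o['gripper_width'])
E
python3 t.py; python3 -c "
from h import *
print(onz('side',322.4,237,119),onz('side',210+(603-465)/1.7,120+268/1.7,100))"
```

```text
15.3333 tip [533.1 -11.  170.1] F [ 0.4  0.3 -0.4] to tip z=112 in tool: [-32.4  98.1  60.9] w 40.109786171938865
[532.10770718  -4.94948971 119.        ] [567.55890543  92.59049004 100.        ]
```

Emit:
{"fn": "send_rows", "kwargs": {
  "fingers": [0,0,0,0,0,0,0,0,0,0],
  "travel": [
    [-0.006,0.019,0],
    [-0.013,0.039,0],
    [-0.0195,0.059,0],
    [-0.026,0.079,0],
    [-0.0325,0.098,0],
    [-0.0325,0.098,0.01],
    [-0.0325,0.098,0.025],
    [-0.0325,0.098,0.04],
    [-0.0325,0.098,0.05],
    [-0.0325,0.098,0.05]
  ],
  "twist": [0,0,0,0,0,0,0,0,0,0]
}}

```text
time_s: 16.17
tcp_pos: [559.2, 84.3, 301.4]
eef_rot: [0.015, -0.003, 1.0, 0.007]
ft_force: [0.1, -1.3, -0.6]
gripper_width: 0.1
```

```bash
python3 t.py;python3 - <<'E'
from h import *
b=ctrl.read_camera('side')[:,:,::-1]
cv2.imwrite('pics/pl.png',cv2.resize(b[180:330,230:380],None,fx=3.5,fy=3.5,interpolation=2))
E
```

```text
16.1667 tip [564.5  86.9 119.5] F [ 0.1 -1.3 -0.6] to tip z=112 in tool: [-2.3  1.2  7.6] w 0.1305471862834309
```

View pics/pl.png

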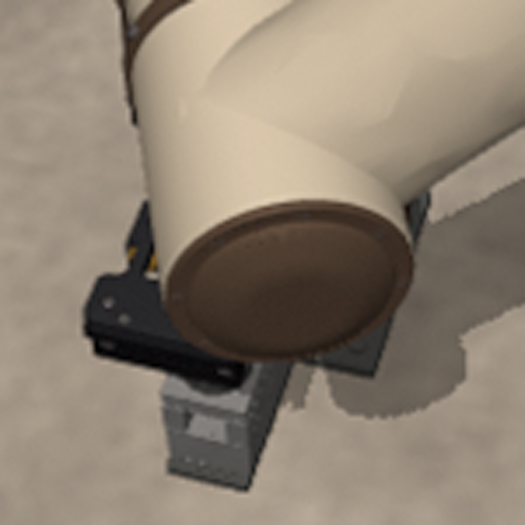

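The gripper covers the plunger, with the post front visible at (205,425), so I'll rely on the measured positions and feel the way down.

Emit:
{"fn": "send_rows", "kwargs": {
  "fingers": [0,0,0,0,0,0],
  "travel": [
    [-0.0023,0.0012,0.004],
    [-0.0025,0.0013,0.008],
    [-0.0027,0.0014,0.012],
    [-0.0027,0.0014,0.016],
    [-0.0027,0.0014,0.016],
    [-0.0027,0.0014,0.016]
  ],
  "twist": [0,0,0,0,0,0]
}}

```text
time_s: 16.72
tcp_pos: [562.9, 86.1, 287.0]
eef_rot: [0.016, -0.003, 1.0, 0.007]
ft_force: [0.2, 0.1, -0.4]
gripper_width: 0.2
```

```bash
python3 t.py
```

```text
16.7167 tip [568.6  88.7 105.1] F [ 0.2  0.1 -0.4] to tip z=112 in tool: [ 1.4 -0.3 -7. ] w 0.19545046544941883
```

Emit:
{"fn": "send_rows", "kwargs": {
  "fingers": [0,0,0,0,0],
  "travel": [
    [0,0,0.002],
    [0,0,0.004],
    [0,0,0.006],
    [0,0,0.008],
    [0,0,0.008]
  ],
  "twist": [0,0,0,0,0]
}}

```text
time_s: 17.13
tcp_pos: [563.2, 86.2, 279.1]
eef_rot: [0.016, -0.003, 1.0, 0.007]
ft_force: [-1.0, 0.4, 3.2]
gripper_width: 0.2
```

```bash
python3 t.py
```

```text
17.1333 tip [569.   88.9  97.2] F [-1.   0.4  3.2] to tip z=112 in tool: [  1.5  -0.3 -14.9] w 0.22641909707399624
```

Emit:
{"fn": "send_rows", "kwargs": {
  "fingers": [0,0,0,0],
  "travel": [
    [0,0,0.001],
    [0,0,0.002],
    [0,0,0.002],
    [0,0,0.002]
  ],
  "twist": [0,0,0,0]
}}

```text
time_s: 17.47
tcp_pos: [563.3, 86.3, 277.3]
eef_rot: [0.016, -0.003, 1.0, 0.007]
ft_force: [-2.2, 0.5, 4.4]
gripper_width: 0.3
```

```bash
python3 t.py
```

```text
17.4667 tip [569.   88.9  95.4] F [-2.2  0.5  4.4] to tip z=112 in tool: [  1.5  -0.4 -16.6] w 0.268883330443825
```

Contact is as expected (4.4 N at about 4.6 mm travel). Now the last stretch in 0.7 mm steps.

Emit:
{"fn": "send_rows", "kwargs": {
  "fingers": [0,0,0,0],
  "travel": [
    [0,0,0.0007],
    [0,0,0.0007],
    [0,0,0.0007],
    [0,0,0.0007]
  ],
  "twist": [0,0,0,0]
}}

```text
time_s: 17.8
tcp_pos: [563.3, 86.3, 276.7]
eef_rot: [0.016, -0.003, 1.0, 0.007]
ft_force: [-1.8, 0.1, 4.1]
gripper_width: 0.4
```

Emit:
{"fn": "send_rows", "kwargs": {
  "fingers": [0,0,0,0],
  "travel": [
    [0,0,0.0007],
    [0,0,0.0007],
    [0,0,0.0007],
    [0,0,0.0007]
  ],
  "twist": [0,0,0,0]
}}

```text
time_s: 18.13
tcp_pos: [563.3, 86.3, 276.6]
eef_rot: [0.016, -0.003, 1.0, 0.007]
ft_force: [-3.2, -0.6, 7.3]
gripper_width: 0.4
```

```bash
python3 t.py
```

```text
18.1333 tip [569.1  88.9  94.8] F [-3.2 -0.6  7.3] to tip z=112 in tool: [  1.5  -0.3 -17.3] w 0.38341837490816205
```

Force is 7.3 N with no further travel, so this is the bottom stop. One light confirming push, then retreat.

Emit:
{"fn": "send_rows", "kwargs": {
  "fingers": [0,0,0,0],
  "travel": [
    [0,0,0.001],
    [0,0,0.001],
    [0,0,0.001],
    [0,0,0.001]
  ],
  "twist": [0,0,0,0]
}}

```text
time_s: 18.47
tcp_pos: [563.2, 86.3, 276.6]
eef_rot: [0.016, -0.004, 1.0, 0.007]
ft_force: [-3.8, -0.5, 10.3]
gripper_width: 0.4
```

Emit:
{"fn": "send_rows", "kwargs": {
  "fingers": [0,0,0,0,0,0,0,0,0,0],
  "travel": [
    [0,0,-0.003],
    [0,0,-0.006],
    [0,0,-0.012],
    [0,0,-0.025],
    [0,0,-0.04],
    [0,0,-0.06],
    [0,0,-0.08],
    [0,0,-0.1],
    [0,0,-0.12],
    [0,0,-0.12]
  ],
  "twist": [0,0,0,0,0,0,0,0,0,0]
}}

```text
time_s: 19.3
tcp_pos: [560.2, 84.7, 400.8]
eef_rot: [0.02, -0.004, 1.0, 0.008]
ft_force: [0.3, -0.6, -0.3]
gripper_width: 0.4
```

Emit:
{"fn": "send_rows", "kwargs": {
  "fingers": [0,0,0,0,0,0,0,0,0,0],
  "travel": [
    [0.02,0,0],
    [0.04,0,0],
    [0.06,0,0],
    [0.08,0,0],
    [0.1,0,0],
    [0.12,0,0],
    [0.14,0,0],
    [0.15,0,0],
    [0.15,0,0],
    [0.15,0,0]
  ],
  "twist": [0,0,0,0,0,0,0,0,0,0]
}}

```text
time_s: 20.13
tcp_pos: [410.6, 83.8, 394.9]
eef_rot: [0.021, -0.004, 1.0, 0.008]
ft_force: [-0.3, -0.9, 0.4]
gripper_width: 0.5
```

```bash
python3 t.py; python3 - <<'E'
from h import *
b=ctrl.read_camera('side')[:,:,::-1]
a=ctrl.read_camera('top')[:,:,::-1][200:262,255:370]
a=cv2.LUT(a,np.clip(np.arange(256)*3.2-60,0,255).astype(np.uint8))
c=np.zeros((420,790,3),np.uint8)
a=cv2.resize(a,None,fx=4,fy=4,interpolation=2);b=cv2.resize(b[195:325,260:361],None,fx=3.2,fy=3.2,interpolation=2)
c[:a.shape[0],:a.shape[1]]=a;c[:b.shape[0],465:465+b.shape[1]]=b
cv2.imwrite('pics/fin.png',c)
E
```

```text
20.1333 tip [418.1  86.9 213.1] F [-0.3 -0.9  0.4] to tip z=112 in tool: [-144.5   -1.6  107.2] w 0.4917761482420011
```

View pics/fin.png

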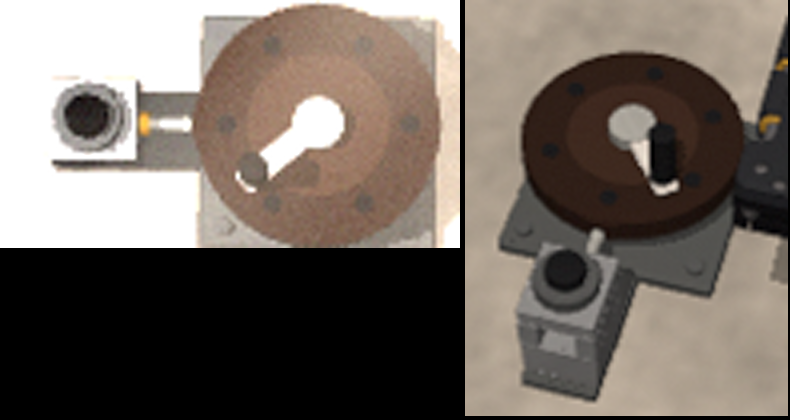

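Final view: handle top at (253,168), hub (318,122), plunger up at (87,115), and the arm clear.

```bash
python3 - <<'E'
from h import *
h=onz('top',255+253/4,200+168/4,119); c=onz('top',255+318/4,200+124/4,63); print(h,c,np.degrees(np.arctan2(h[1]+51,h[0]-567)))
print(ctrl.close_job())
E
```

```text
[535.3804157  -12.27324856 119.        ] [567.19490419 -50.81698187  63.        ] 129.2309205442059
the job is handed in; nothing more can be done
None
```

I turned the disc to its high spot, let go, pressed the plunger fully down once, and handed the job in at about 20 s of the 72 s. No verdict was reported.

- **Finding the top:** I gripped the crank with 15 N and turned it slowly. The climb began near 116° of handle angle going forward and near 140° coming back. The two passes were symmetric about 128.3°, so I stopped at 128.5° and let go.
- **Pressing the plunger:** Closed fingertips pressed it down to its stop. The force rose to 10.3 N with no further travel, and then I backed off.
- **Last checks:** The final top view puts the handle at about 129°, so the disc stayed where I left it. The plunger looks up again, and the force on the retracted arm is near zero. I did not measure the bystanders again, but the arm never came near them.
- **What did not go cleanly:**
  - Under the climb load the gripper tilted about 2°, and the 2° turning steps did not move the handle. I corrected for this by working out the handle's position from the tilted tool.
  - The side camera read 5 to 8 mm off the top camera in y, so I used the top view and touch.
  - The pointer's own force could not be read directly. That the top is at the pointer rests on the turning forces.

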